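# Line up the manicure bottles by height on the bottle rack

### The job

Stand the four bottles from the mat upright in the rack's four cups, one to a cup, in order of height with the shortest in the cup nearest the practice hand and the tallest at the far end, so that nothing tall is in the way of the hand. Leave the gel pot where it stands.

Things in the scene. Friction and masses are not known exactly. Their poses are not given: they have to be found in the camera images.
- oil_bottle_mid (a point): cuticle-oil bottle, the shortest: 50 mm tall; amber round body 26 mm in diameter up to 34 mm, slim ribbed black cap 17 mm across above. Loose, light, capped, stands upright on the grey mat. This point is on its axis half-way up, 25 mm above its underside, within the round body; z up along the axis.
- polish_bottle_mid (a point): nail-polish bottle, second shortest: 65 mm tall; squat round body 36 mm in diameter up to 43 mm, pale pink, slim black cap 16 mm across above. Loose, light, capped, stands upright on the grey mat. This point is on its axis half-way up, 32.5 mm above its underside, within the round body; z up along the axis.
- topcoat_bottle_mid (a point): top-coat bottle, second tallest: 80 mm tall; slim round white body 30 mm in diameter up to 52 mm, ribbed white cap 21 mm across above. Loose, light, capped, stands upright on the grey mat. This point is on its axis half-way up, 40 mm above its underside, within the round body; z up along the axis.
- spray_bottle_mid (a point): spray bottle, the tallest: 96 mm tall; frosted pale body 38 mm in diameter up to 66 mm, smooth pale over-cap 25 mm across above. Loose, light, capped, stands upright on the grey mat. This point is on its axis half-way up, 48 mm above its underside, within the round body; z up along the axis.
- cup_1: cup 1 of 4 on the fixed bottle rack, 1 at its -y (right) end, 4 at its +y end: shallow round grey cup, 64 mm outside, 56 mm inside, wall 3 mm above its inner floor. Origin: centre of its underside, 3 mm below the inner floor; z up, y along the row towards cup 4. Rack: pale wooden board 324 x 78 x 12 mm with 20 mm high end cheeks; cups 75 mm apart.
- cup_2: cup 2 of 4 on the fixed bottle rack, 1 at its -y (right) end, 4 at its +y end: shallow round grey cup, 64 mm outside, 56 mm inside, wall 3 mm above its inner floor. Origin: centre of its underside, 3 mm below the inner floor; z up, y along the row towards cup 4. Rack: pale wooden board 324 x 78 x 12 mm with 20 mm high end cheeks; cups 75 mm apart.
- cup_3: cup 3 of 4 on the fixed bottle rack, 1 at its -y (right) end, 4 at its +y end: shallow round grey cup, 64 mm outside, 56 mm inside, wall 3 mm above its inner floor. Origin: centre of its underside, 3 mm below the inner floor; z up, y along the row towards cup 4. Rack: pale wooden board 324 x 78 x 12 mm with 20 mm high end cheeks; cups 75 mm apart.
- cup_4: cup 4 of 4 on the fixed bottle rack, 1 at its -y (right) end, 4 at its +y end: shallow round grey cup, 64 mm outside, 56 mm inside, wall 3 mm above its inner floor. Origin: centre of its underside, 3 mm below the inner floor; z up, y along the row towards cup 4. Rack: pale wooden board 324 x 78 x 12 mm with 20 mm high end cheeks; cups 75 mm apart.
- practice_hand: plastic practice hand with red nails on a padded white arm rest, fixed; about 300 mm long (fingers towards -x), 140 mm wide, 150 mm high; it stands beyond one end of the rack, left (+y) or right (-y), with the white curing lamp (200 x 200 x 103 mm) beyond the other end. Origin: on the table, under the palm.
- gel_pot: low round gel pot with black lid, 41 mm in diameter, 26 mm tall, loose, stands among the bottles; not to be moved. Origin: centre of its underside. A pale buffer block (92 x 25 x 25 mm) also lies loose in the row of bottles and is no part of the job.
There are look-alikes about, which are no part of the job. Leave any green or orange look-alike of the part that bears topcoat_bottle_mid alone.

How it is judged:
By the outcome, as a careful person would: the job done as asked, in the order asked, and still so for the second after the job is handed in, with the robot touching nothing.
It also fails if it takes over 106 s, if anything falls off the work surface, if the arm or the gripper's body presses on something with over 40 N, if the wrist force passes 120 N, or if a joint passes its speed limit or range.

### The arm

A 6-joint arm with a two-finger parallel gripper is mounted at the origin on the work surface. World frame = base frame: x ahead of the robot, y to its left, z up, the work surface at z = 0. Lengths are in mm, angles in rad, forces in N, time in s.
With the tool pointing down it reaches from about 350 to 875 mm from the base axis. Payload 4.2 kg.
Tool frame: the origin (TCP) lies at the very end of the fingers, on their centre line; the grasp point (between the pads) lies 19 mm behind it (arm.tcp_to_grasp is the x of the grasp point in the tool frame, in mm); x points along the fingers, z is the direction in which the jaws open and shut, and the axes are right-handed (so a half turn about x gives the same grasp; the last joint's range is limited). The gripper opens to 85 mm and grips with 20 to 120 N. Pads are 22 mm wide; open, the fingers measure 114 mm over their backs; the gripper's body (76 mm by 85 mm) begins 54 mm behind the grasp point. The pads swing forward as they close: fully open they stand 13 mm farther back than shut.
Start: joints at [1.405, 0.385, 0.008, 0, -1.194, -0.259], TCP at [257.553, 569.443, 231.312] pointing down, gripper open.
Joint ranges: [-3.14, 3.14], [-1.21, 2.06], [-1.07, 1.41], [-3.16, 2.05], [-2.99, -0.16], [-3.1, 3.1]. Speed limits (rad/s): [2.79, 2.79, 3.14, 3.14, 3.14, 3.14].

### API

Orientations are given as a unit quaternion [x, y, z, w].
In Python, from bench import status, get_image, job, arm gives the robot as it stands.
- The arm moves only by the tool apply_moves, never from a script. Its argument "targets" is text: rows parted by semicolons, each of 5 numbers parted by spaces: the shift along the tool's x, y, z in mm, then the turn about the tool's x in degrees, then the gripper's target within -1 to 1 (shut at 1, half-way at 0, fully open at -1). In form: dx dy dz spin hand; .... A call has 1 to 10 rows; each row is the pose to reach, as a shift and turn from the pose commanded when the call began, along the tool's axes at that moment; what a row does not reach only later rows make up. A row lasts 1/12 s, in which the tool goes at most 41.7 mm and 7.16 degrees, less where a joint would pass 70% of its speed; a pose out of reach is approached as far as the arm can. A call with a gripper value outside its range is refused whole. The fingers move at their own pace and stop on an object; the grip force is fixed at half the most. Time passes only in rows, so rows that repeat a pose let the fingers close. It gives the time, the measured TCP pose, the force and the opening at its end, in the units of the state.
- status.read_state(): the state, without advancing time (a new reading comes with each control period).
- get_image(name): name is "scene" or "side" or "wrist"; returns a dict with "img" (480x640x3 uint8, red, green, blue), "mtx" (3x3 intrinsics, pixels), "world_from_camera" (4x4, takes a point from camera to world coordinates). Camera axes: x right, y down, z forward; pixel columns grow to the right and rows downward; lengths in mm; the calibration is good to about 2 mm. A picture is of the moment at which its call begins. There is no depth.
- job.job_done(): hands the job in, once; it reports no verdict.
The state is a dict: "clock": time; "joints": joint angles; "joint_vel": joint speeds; "joint_efforts": joint torques, N m; "position": TCP position; "ee_rot": TCP orientation; "contact_force": force on the tool from outside, world axes, zero at the start; "wrist_torque": the same for the moment, N m; "gripper_width": finger opening in mm.
Only numpy, scipy, OpenCV 4.12 (cv2) and the standard library are available. Lean on these libraries where they do the work, as an engineer would, in place of code of your own. Each camera call takes 0.05 s, during which the arm holds its last target.

## Working session

There is one attempt and no reset: what is moved stays moved. The work goes in short steps, Python scripts to look and compute and a tool call to move; the robot and the scene stay as the last step left them, time stands still between calls to the robot, and variables do not carry over. Pictures are saved under pics/ and viewed, and the job is handed in when it is done.

Besides the shell and the picture viewer there is one more tool, called as name(argument=value, ...) on one line, values as JSON. apply_moves: Moves the arm, as the interface text tells. Its arguments: {"type":"object","properties":{"targets":{"type":"string"}},"required":["targets"]}

```bash
mkdir -p pics; ls; python3 - <<'E'
from bench import status,get_image,job,arm
import cv2
print(status.read_state())
print([a for a in dir(arm) if a[0]!='_'])
for n in("scene","side","wrist"):
    d=get_image(n); cv2.imwrite(f"pics/{n}0.png",d["img"][:,:,::-1]); print(n,d["mtx"].tolist(),d["world_from_camera"].round(3).tolist())
E
```

```text
pics
{'clock': 0.0, 'joints': array([ 1.40454902e+00,  3.85552296e-01,  6.59975954e-03, -4.97067984e-04,
       -1.19401743e+00, -2.58604275e-01]), 'joint_vel': array([ 0.00047581,  0.00089342,  0.00034932,  0.00117936,  0.00126224,
       -0.0008396 ]), 'joint_efforts': array([ 2.73056839e-04, -3.92292058e+01,  1.88406783e+01,  4.18628767e+00,
       -4.69617167e-03,  5.46476912e-06]), 'position': array([257.35304291, 568.89651666, 230.214257  ]), 'ee_rot': array([-0.5935734 , -0.3828327 ,  0.59485031, -0.38374843]), 'contact_force': array([ 0.39894591, -0.05327408,  0.88028938]), 'wrist_torque': array([-0.0150885 , -0.04042825, -0.01228555]), 'gripper_width': 85.3395231497187}
['IKError', 'tcp_to_grasp']
scene [[494.17880672218814, 0.0, 326.2319889668425], [0.0, 494.17880672218814, 240.00282059719078], [0.0, 0.0, 1.0]] [[-0.808, 0.312, -0.5, 1083.082], [0.59, 0.439, -0.678, 780.318], [0.008, -0.843, -0.539, 641.462], [0.0, 0.0, 0.0, 1.0]]
side [[535.0846694706621, 0.0, 308.283622967501], [0.0, 535.0846694706621, 238.22631991424802], [0.0, 0.0, 1.0]] [[0.938, -0.19, 0.29, 177.769], [-0.346, -0.558, 0.754, -866.942], [0.018, -0.808, -0.589, 765.518], [0.0, 0.0, 0.0, 1.0]]
wrist [[337.5218913345544, 0.0, 317.3390625460006], [0.0, 337.5218913345544, 239.87219627639908], [0.0, 0.0, 1.0]] [[-0.411, -0.88, -0.24, 317.571], [-0.912, 0.397, 0.106, 541.466], [0.002, 0.262, -0.965, 373.187], [0.0, 0.0, 0.0, 1.0]]
```

View pics/scene0.png

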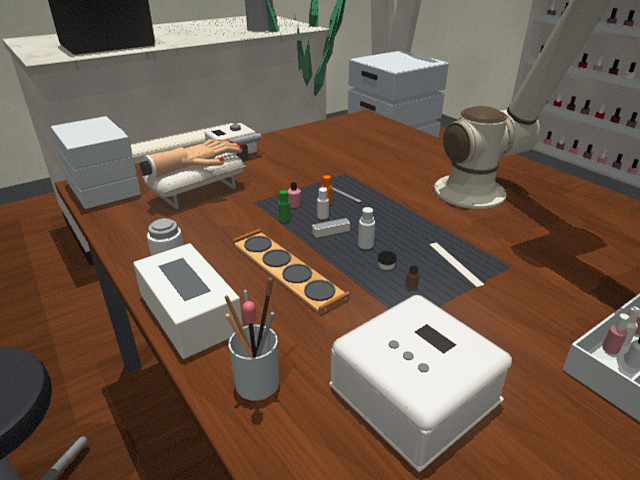

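View pics/side0.png

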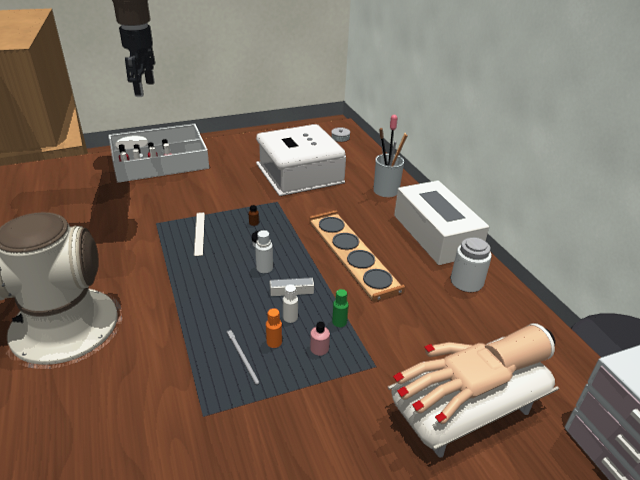

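View pics/wrist0.png

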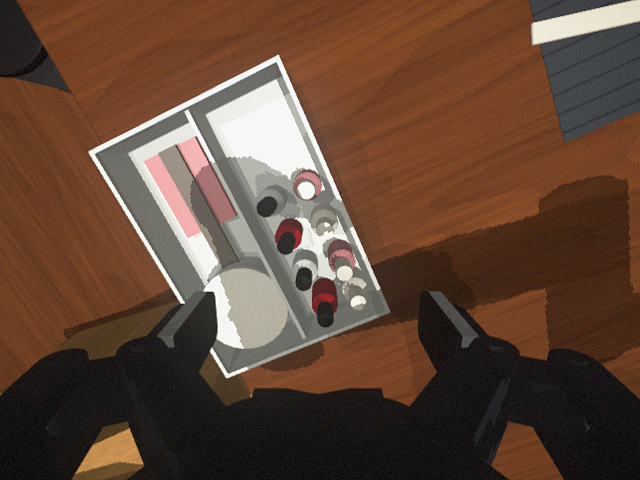

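The hand is at the −y end (top-left in scene, bottom right in side). So the order is oil→cup 1, polish→2, topcoat→3 and spray→4. Next I'll enlarge the bottle areas.

```bash
python3 - <<'E'
import cv2
a=cv2.imread("pics/scene0.png")[170:320,225:475]; cv2.imwrite("pics/sc1.png",cv2.resize(a,None,fx=3.2,fy=3.2,interpolation=2))
a=cv2.imread("pics/side0.png")[195:375,215:415]; cv2.imwrite("pics/si1.png",cv2.resize(a,None,fx=3.3,fy=3.3,interpolation=2))
E
```

```text
(no output)
```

View pics/sc1.png

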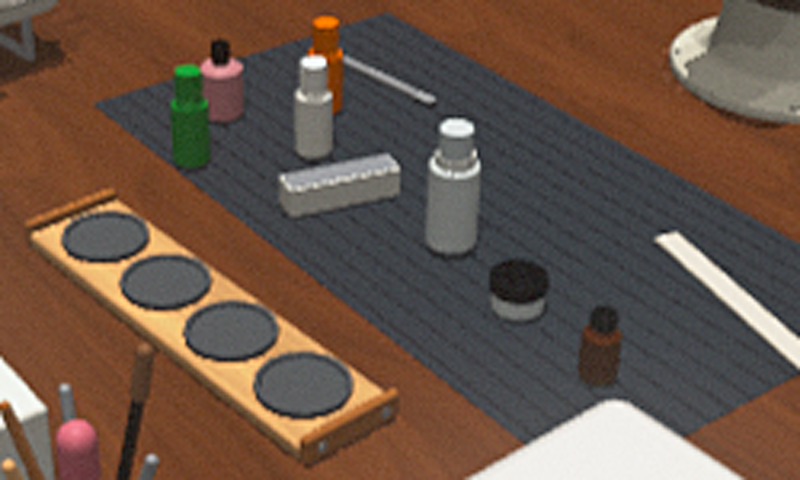

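View pics/si1.png

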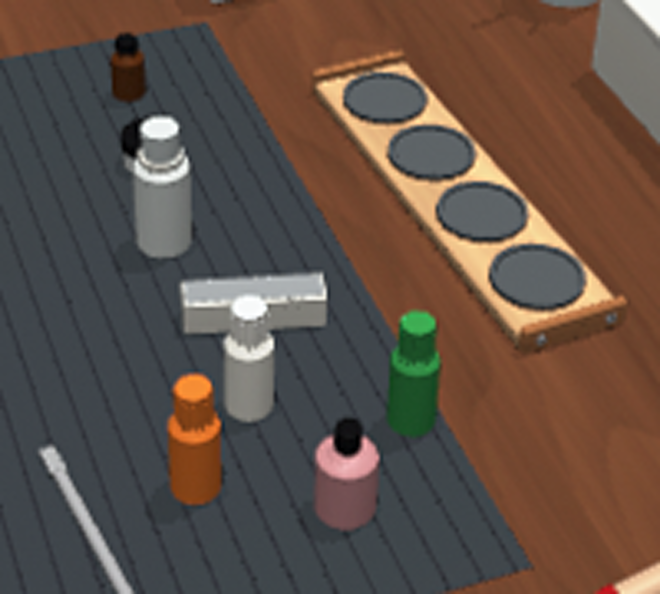

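```bash
cat > h.py <<'E'
import numpy as np, cv2
from bench import status,get_image
from scipy.spatial.transform import Rotation as R
def ray(d,u,v):
    K=d["mtx"];T=d["world_from_camera"]
    r=T[:3,:3]@np.linalg.solve(K,[u,v,1.]); return T[:3,3],r/np.linalg.norm(r)
def plane(d,u,v,z):
    o,r=ray(d,u,v); return o+r*(z-o[2])/r[2]
def tri(a,b):
    A=sum(np.eye(3)-np.outer(r,r) for o,r in(a,b)); B=sum((np.eye(3)-np.outer(r,r))@o for o,r in(a,b))
    p=np.linalg.solve(A,B); return p,[np.linalg.norm(np.cross(p-o,r)) for o,r in(a,b)][0]*2
def proj(d,p):
    T=np.linalg.inv(d["world_from_camera"]);q=d["mtx"]@(T[:3,:3]@np.asarray(p,float)+T[:3,3]);return q[:2]/q[2]
def st():
    s=status.read_state();return s,R.from_quat(s["ee_rot"]).as_matrix()
E
python3 - <<'E'
from h import *
a=get_image("scene");b=get_image("side")
P=dict(polish=((221,44),(348,427)),topcoat=((314,63),(249,308)),spray=((457,128),(159,127)),oil=((604,313),(126,41)),green=((188,73),(418,322)),orange=((326,22),(193,387)),
c1=((106,237),(537,277)),c2=((165,282),(482,211)),c3=((231,331),(432,152)),c4=((303,385),(385,97)))
for k,(p,q) in P.items():
    x,e=tri(ray(a,p[0]/3.2+225,p[1]/3.2+170),ray(b,q[0]/3.3+215,q[1]/3.3+195)); print(k,x.round(1),round(e,1))
print("gel",plane(a,519/3.2+225,275/3.2+170,26).round(1))
for p in((655,238),(800,370)):print("stick",plane(a,p[0]/3.2+225,p[1]/3.2+170,3).round(1))
for p in((281,185),(400,160)):print("buffer",plane(a,p[0]/3.2+225,p[1]/3.2+170,27).round(1))
s,M=st();print(M.round(3))
E
```

```text
polish [ 451.9 -222.8   61.5] 2.4
topcoat [ 426.7 -126.4   76.2] 2.4
spray [422.6  42.7  93.2] 1.3
oil [447.4 221.3  46.1] 2.4
green [ 516.1 -170.1   75.8] 2.0
orange [ 375.8 -179.8   77.2] 2.3
c1 [639.  -90.6  11.9] 2.2
c2 [634.2 -15.5  12.4] 1.7
c3 [628.7  59.1  12.3] 2.5
c4 [623.1 134.3  12.6] 2.1
gel [440.4 136.3  26. ]
stick [301.5 134.6   3. ]
stick [340.2 302.1   3. ]
buffer [506.6 -55.6  27. ]
buffer [410.6 -33.1  27. ]
[[-0.     0.911 -0.412]
 [-0.001 -0.412 -0.911]
 [-1.     0.     0.001]]
```

Triangulated tops come out 3–4 mm low against the known heights, and the cups 3 mm low. That is a consistent calibration bias, so I'll refine x and y with the wrist camera. First I'll go over the oil bottle with the jaws across the rack.

apply_moves(targets="30 316 239 62 -1;30 316 239 62 -1;30 316 239 62 -1;30 316 239 62 -1;30 316 239 62 -1;30 316 239 62 -1;30 316 239 62 -1;30 316 239 62 -1;30 316 239 62 -1;30 316 239 62 -1")

```text
clock: 1.08
position: [447.6, 218.0, 201.1]
ee_rot: [-0.707, -0.02, 0.707, -0.021]
contact_force: [-0.1, -0.4, 0.3]
gripper_width: 85.0
```

```bash
cat > look.py <<'E'
import sys
from h import *
d=get_image("wrist");cv2.imwrite(f"pics/{sys.argv[1]}.png",d["img"][:,:,::-1])
np.savez(f"pics/{sys.argv[1]}.npz",**d)
s,M=st();print(s["clock"],s["position"].round(1),s["joints"].round(2),s["gripper_width"].round(1),s["contact_force"].round(1));print(M.round(3))
E
python3 look.py w1
```

```text
Traceback (most recent call last):
  File "look.py", line 5, in <module>
    s,M=st();print(s["clock"],s["position"].round(1),s["joints"].round(2),s["gripper_width"].round(1),s["contact_force"].round(1));print(M.round(3))
                                                                          ^^^^^^^^^^^^^^^^^^^^^^^^
AttributeError: 'float' object has no attribute 'round'
```

View pics/w1.png

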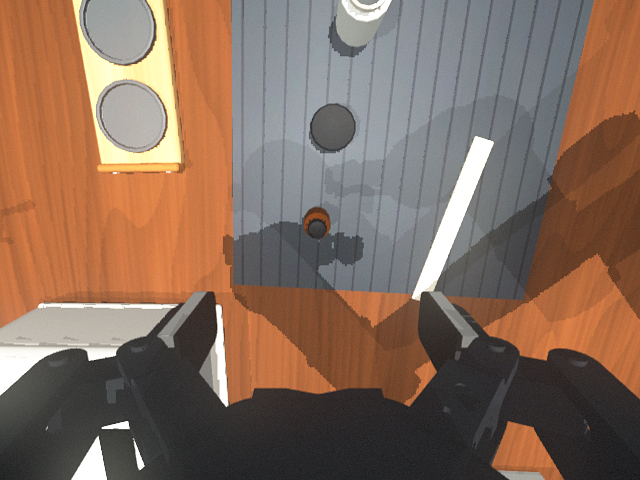

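```bash
sed -i 's/s\["gripper_width"\].round(1)/round(s["gripper_width"],1)/' look.py; python3 - <<'E'
from h import *
d=dict(np.load("pics/w1.npz"))
b=get_image("side");a=get_image("scene")
print(d["world_from_camera"].round(3))
print("oil top",plane(d,317,229,51)); print("gel",plane(d,333,127,27))
print("c4",plane(d,132,116,16),"c3",plane(d,117,29,16)); print("lamp corner",plane(d,225,305,20),plane(d,222,305,103))
s,M=st();print(s["position"],M.round(3),s["joints"].round(2))
# grey cup mask centre
g=d["img"]; hsv=cv2.cvtColor(g,cv2.COLOR_RGB2HSV)
m=(hsv[:,:,1]<60).astype(np.uint8); m[:, :85]*=1
m[200:]=0;m[:,190:]=0
cs,_=cv2.findContours(m,0,2)
for c in cs:
    if cv2.contourArea(c)>1500: e=cv2.fitEllipse(c);print(e,plane(d,*e[0],18))
E
```

```text
[[-9.98000e-01 -5.80000e-02 -1.60000e-02  4.51176e+02]
 [-6.00000e-02  9.63000e-01  2.61000e-01  1.51449e+02]
 [ 0.00000e+00  2.62000e-01 -9.65000e-01  3.43957e+02]
 [ 0.00000e+00  0.00000e+00  0.00000e+00  1.00000e+00]]
oil top [447.18018126 220.81776161  51.        ]
gel [438.1875258  132.34353053  27.        ]
c4 [622.09355112 133.18179796  16.        ] c3 [629.07980444  62.9192246   16.        ]
lamp corner [538.2346064 315.7167955  20.       ] [518.26672407 273.77017434 103.        ]
[447.44286215 219.86849418 201.18615565] [[-0.     0.061 -0.998]
 [-0.    -0.998 -0.061]
 [-1.     0.     0.   ]] [ 0.78  0.2  -0.34 -0.   -1.03 -0.72]
((122.03369140625, 72.90826416015625), (68.22734069824219, 218.47494506835938), 173.68936157226562) [626.83040121  97.76126894  18.        ]
```

Wrist ray puts the oil bottle at (447.2, 220.8), within 1 mm of the two-view point. The gel pot is clear of the fingers. Next: down to TCP z≈6 and close.

apply_moves(targets="40 -1 0 0 -1;80 -1 0 0 -1;120 -1 0 0 -1;155 -1 0 0 -0.5;180 -1 0 0 -0.3;195 -1 0 0 -0.3;195 -1 0 0 -0.3;195 -1 0 0 1;195 -1 0 0 1;195 -1 0 0 1")

```text
clock: 2.07
position: [447.8, 223.8, 8.0]
ee_rot: [0.708, 0.024, -0.706, 0.022]
contact_force: [-0.5, -0.5, -0.4]
gripper_width: 24.2
```

apply_moves(targets="0 0 0 0 1;0 0 0 0 1;0 0 0 0 1")

```text
clock: 2.32
position: [447.8, 223.6, 7.9]
ee_rot: [0.708, 0.024, -0.706, 0.022]
contact_force: [-2.5, 2.3, 6.1]
gripper_width: 24.1
```

```bash
python3 look.py w2
```

```text
2.3667 [447.8 223.6   7.9] [ 0.79  0.46 -0.56  0.   -0.54 -0.72] 24.0 [-2.2  1.2  5.2]
[[ 0.003  0.064 -0.998]
 [ 0.003 -0.998 -0.064]
 [-1.    -0.002 -0.003]]
```

View pics/w2.png

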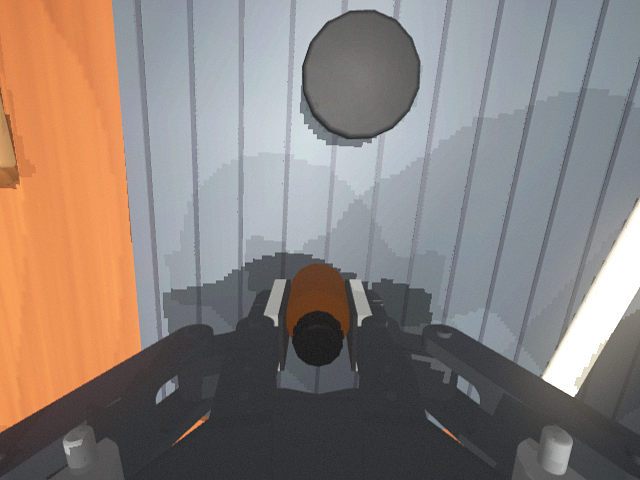

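```bash
python3 - <<'E'
from h import *
d=dict(np.load("pics/w2.npz"));print(plane(d,318,340,51))
b=get_image("side");a=get_image("scene")
for p in((400,410),(428,348),(480,370),(445,420),(535,330)):print("hand side",plane(b,*p,100).round())
print("scene",plane(a,215,150,110).round(),plane(a,240,145,100).round(),plane(a,150,165,100).round(),plane(a,245,180,50).round())
E
```

```text
[447.32329056 218.38515739  51.        ]
hand side [ 485. -461.  100.]
hand side [ 587. -368.  100.]
hand side [ 641. -436.  100.]
hand side [ 538. -498.  100.]
hand side [ 783. -394.  100.]
scene [ 567. -443.  110.] [ 482. -459.  100.] [ 743. -470.  100.] [ 535. -339.   50.]
```

apply_moves(targets="-20 0 0 0 1;-60 0 0 0 1;-100 0 0 0 1;-130 20 -10 0 1;-130 60 -40 0 1;-130 90 -70 0 1;-130 120 -100 0 1;-130 150 -125 0 1;-130 185 -150 0 1;-130 220 -170 0 1")

```text
clock: 3.3
position: [627.9, 18.0, 136.6]
ee_rot: [0.707, 0.023, -0.706, 0.023]
contact_force: [1.4, 0.7, -0.1]
gripper_width: 24.2
```

```bash
python3 look.py w3
```

```text
3.35 [631.3  12.2 136.3] [ 0.28  0.47 -0.11  0.   -0.99 -0.22] 24.3 [ 5.  -1.6  1.8]
[[ 0.003  0.059 -0.998]
 [-0.002 -0.998 -0.059]
 [-1.     0.002 -0.003]]
```

View pics/w3.png

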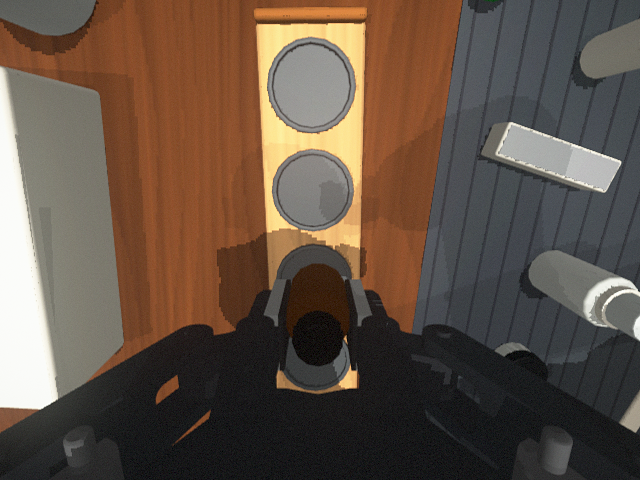

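```bash
python3 - <<'E'
from h import *
d=dict(np.load("pics/w3.npz"));print(plane(d,311.5,85,18),plane(d,313,189,18))
E
```

```text
[638.98871165 -91.66253318  18.        ] [633.32538955 -17.98941614  18.        ]
```

apply_moves(targets="0 35 -1 0 1;20 70 -2 0 1;50 90 -2 0 1;80 100 -2 0 1;90 100 -2 0 1;95 100 -2 0 1;95 100 -2 0 1;95 100 -2 0 1")

```text
clock: 4.02
position: [636.2, -79.1, 42.9]
ee_rot: [0.708, 0.023, -0.706, 0.023]
contact_force: [0.5, 0.7, 0.7]
gripper_width: 24.0
```

```bash
python3 look.py w4
```

```text
4.0667 [636.5 -78.9  43.4] [ 0.13  0.59 -0.17  0.   -0.81 -0.06] 23.9 [-1.4 -0.3 -0.3]
[[ 0.004  0.066 -0.998]
 [-0.    -0.998 -0.066]
 [-1.     0.    -0.004]]
```

View pics/w4.png

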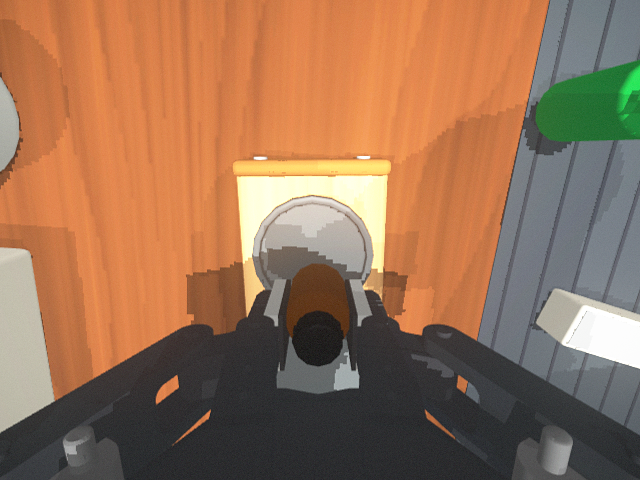

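apply_moves(targets="0 4 -2 0 1;5 8 -3 0 1;12 8 -3 0 1;17 8 -3 0 1;20 8 -3 0 1;20 8 -3 0 1;20 8 -3 0 1")

```text
clock: 4.65
position: [638.4, -88.0, 22.9]
ee_rot: [-0.707, -0.023, 0.707, -0.023]
contact_force: [-3.6, 1.0, 10.2]
gripper_width: 24.4
```

```bash
python3 look.py w5
```

```text
4.7 [638.4 -88.   22.9] [ 0.11  0.62 -0.17  0.   -0.78 -0.05] 24.4 [-4.2  0.9 10.1]
[[-0.     0.065 -0.998]
 [-0.001 -0.998 -0.065]
 [-1.     0.001  0.   ]]
```

View pics/w5.png

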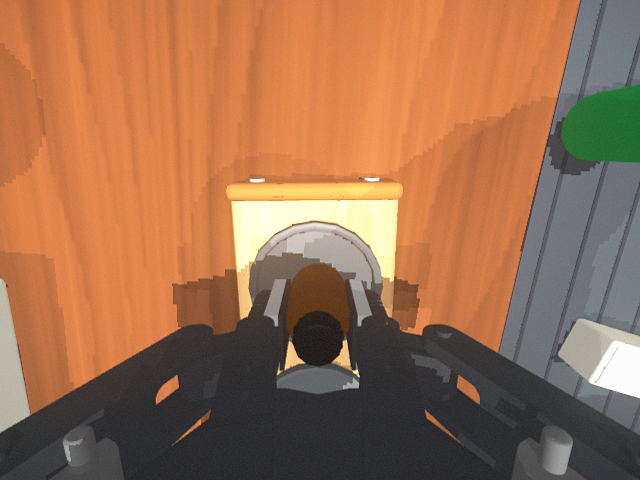

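10 N upward: the bottle touches the cup floor, centred within about 1 mm by measurement. Release and lift.

apply_moves(targets="0 0 0 0 0;0 0 0 0 -0.3;0 0 0 0 -0.3;0 0 0 0 -0.3;-30 0 0 0 -0.3;-70 0 0 0 -0.3;-110 0 0 0 -0.5;-140 0 0 0 -0.5;-140 0 0 0 -0.5")

```text
clock: 5.45
position: [642.8, -88.2, 169.5]
ee_rot: [0.712, 0.023, -0.702, 0.024]
contact_force: [0.1, -0.3, 1.2]
gripper_width: 64.3
```

```bash
python3 look.py w6
```

```text
5.5 [640.9 -87.9 165.8] [ 0.11  0.47 -0.03  0.   -1.06 -0.05] 64.3 [-0.7  0.3 -0.3]
[[ 0.009  0.064 -0.998]
 [ 0.    -0.998 -0.064]
 [-1.     0.    -0.009]]
```

View pics/w6.png

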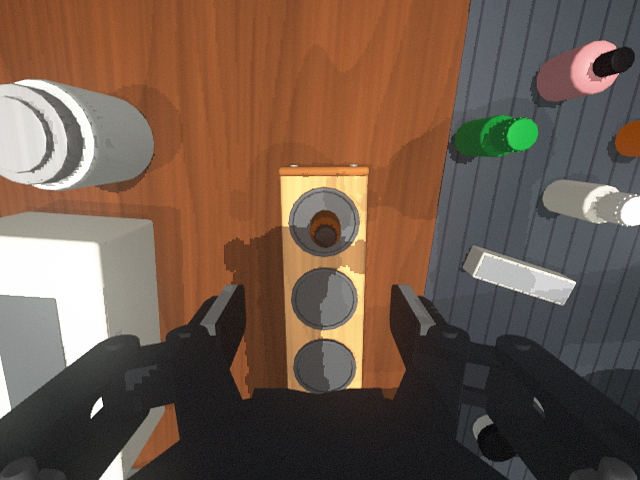

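Oil bottle stands well inside cup 1, at (325,230). Next is the polish bottle.

apply_moves(targets="0 122 197 0 -0.5;0 122 197 0 -0.5;0 122 197 0 -0.5;0 122 197 0 -0.5;0 122 197 0 -0.5;0 122 197 0 -0.5;0 122 197 0 -0.5;0 122 197 0 -0.5;0 122 197 0 -0.5")

```text
clock: 6.25
position: [449.8, -222.2, 160.7]
ee_rot: [-0.707, -0.023, 0.707, -0.022]
contact_force: [1.1, 0.1, -0.1]
gripper_width: 64.0
```

```bash
python3 look.py w7
```

```text
6.3 [ 450.2 -222.   160.8] [-0.13  0.24 -0.39 -0.   -0.94  0.2 ] 63.8 [0.9 0.4 0.8]
[[-0.001  0.064 -0.998]
 [ 0.    -0.998 -0.064]
 [-1.    -0.     0.001]]
```

View pics/w7.png

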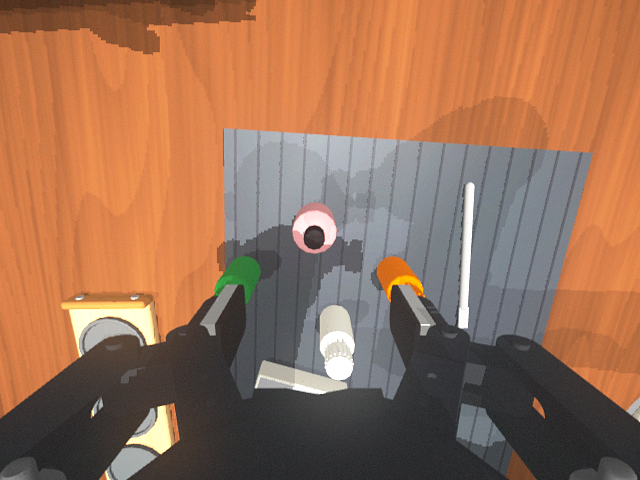

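```bash
python3 - <<'E'
from h import *
d=dict(np.load("pics/w7.npz"));print(plane(d,314,238,66),"top",plane(d,340,366,81),"topbody",plane(d,336,330,53),"green",plane(d,240,258,5))
E
```

```text
[ 451.90280716 -225.59161697   66.        ] top [ 425.97024079 -130.28485004   81.        ] topbody [ 428.6466036  -144.46910073   53.        ] green [ 518.93358497 -185.63974605    5.        ]
```

apply_moves(targets="30 3 -2 0 -0.5;70 3 -2 0 -0.5;105 3 -2 0 -0.5;130 3 -2 0 -0.5;143 3 -2 0 -0.5;146 3 -2 0 -0.5;146 3 -2 0 0.2;146 3 -2 0 1;146 3 -2 0 1;146 3 -2 0 1")

```text
clock: 7.13
position: [453.0, -225.1, 16.6]
ee_rot: [0.708, 0.023, -0.706, 0.023]
contact_force: [0.1, 0.4, -0.4]
gripper_width: 34.5
```

apply_moves(targets="0 0 0 0 1;0 0 0 0 1")

```text
clock: 7.3
position: [452.7, -225.1, 16.4]
ee_rot: [0.708, 0.022, -0.706, 0.023]
contact_force: [-0.1, 1.8, 3.4]
gripper_width: 34.5
```

```bash
python3 look.py w8
```

```text
7.35 [ 452.7 -225.1   16.4] [-0.14  0.46 -0.54  0.   -0.57  0.2 ] 34.8 [0.1 1.7 5.5]
[[ 0.002  0.064 -0.998]
 [-0.    -0.998 -0.064]
 [-1.     0.001 -0.002]]
```

View pics/w8.png

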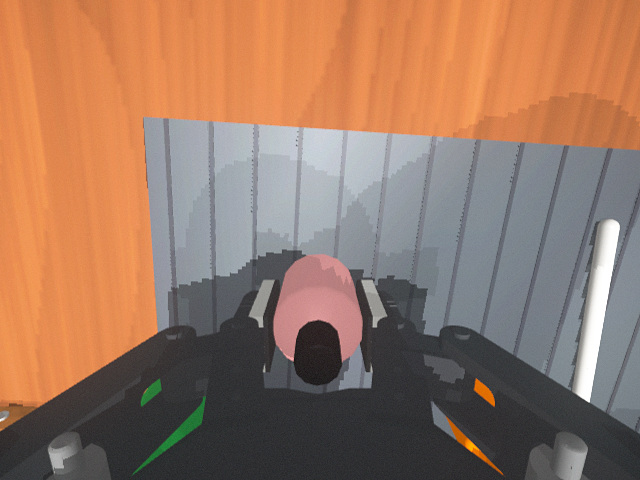

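apply_moves(targets="-20 0 0 0 1;-60 0 0 0 1;-100 0 0 0 1;-125 -8 -8 0 1;-130 -35 -35 0 1;-130 -63 -63 0 1;-130 -91 -91 0 1;-130 -119 -119 0 1;-130 -147 -147 0 1;-130 -170 -170 0 1")

```text
clock: 8.18
position: [611.9, -42.5, 145.3]
ee_rot: [0.707, 0.023, -0.707, 0.023]
contact_force: [1.1, -0.8, 0.2]
gripper_width: 34.3
```

apply_moves(targets="0 -20 -20 0 1;0 -27 -24 0 1;0 -27 -24 0 1;0 -27 -24 0 1;0 -27 -24 0 1;0 -27 -24 0 1")

```text
clock: 8.68
position: [631.9, -17.3, 145.5]
ee_rot: [-0.707, -0.022, 0.707, -0.022]
contact_force: [0.1, -0.4, 0.6]
gripper_width: 34.3
```

```bash
python3 -c "
from h import *
d=dict(np.load('pics/w8.npz'));print(plane(d,318,362,66))"; python3 look.py w9
```

```text
[ 451.93816211 -226.38076891   66.        ]
8.7333 [632.1 -17.3 145.6] [ 0.23  0.47 -0.09 -0.   -1.02 -0.17] 34.6 [-0.  -0.5 -0.8]
[[-0.     0.062 -0.998]
 [ 0.    -0.998 -0.062]
 [-1.    -0.     0.   ]]
```

View pics/w9.png

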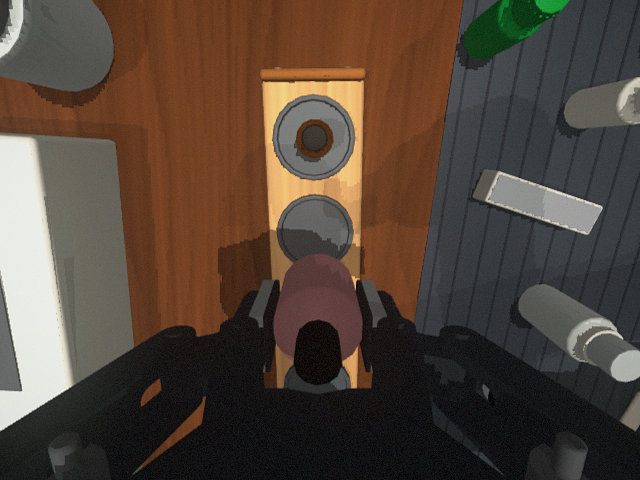

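```bash
python3 -c "
from h import *
d=dict(np.load('pics/w9.npz'));print(plane(d,315.5,231.5,18),plane(d,313.5,137,18),plane(d,314,137,65))"
```

```text
[632.98272299 -17.64489015  18.        ] [639.1726299  -91.96705007  18.        ] [638.26667501 -90.6059244   65.        ]
```

apply_moves(targets="30 -1 -2 0 1;65 -1 -2 0 1;90 -1 -2 0 1;103 -1 -2 0 1;110 -1 -2 0 1;113 -1 -2 0 1;115 -1 -2 0 1;115 -1 -2 0 1;115 -1 -2 0 1")

```text
clock: 9.48
position: [635.9, -14.9, 31.7]
ee_rot: [0.708, 0.023, -0.706, 0.022]
contact_force: [-0.1, 0.1, 0.7]
gripper_width: 34.3
```

```bash
python3 look.py w10
```

```text
9.5333 [635.8 -14.9  31.6] [ 0.23  0.6  -0.19  0.   -0.78 -0.17] 34.4 [ 0.5 -0.1 -1.3]
[[ 0.003  0.064 -0.998]
 [ 0.001 -0.998 -0.064]
 [-1.    -0.    -0.003]]
```

View pics/w10.png

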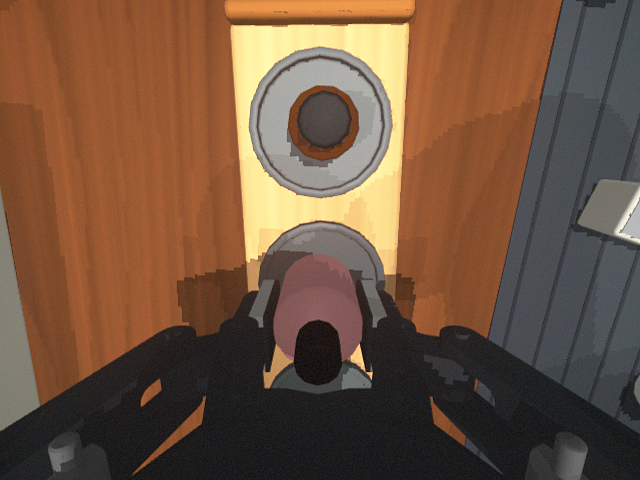

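apply_moves(targets="0 1 2 0 1;1 1 2 0 1;2 1 2 0 1;2 1 2 0 1;2 1 2 0 0;2 1 2 0 -0.3;2 1 2 0 -0.3;2 1 2 0 -0.3;-10 1 2 0 -0.3;-40 1 2 0 -0.3")

```text
clock: 10.37
position: [629.6, -16.6, 66.6]
ee_rot: [-0.703, -0.022, 0.71, -0.023]
contact_force: [-0.0, 0.7, -0.6]
gripper_width: 55.6
```

apply_moves(targets="-40 0 0 0 -0.5;-80 0 0 0 -0.5;-95 0 0 0 -0.5;-95 0 0 0 -0.5;-95 0 0 0 -0.5")

```text
clock: 10.78
position: [633.3, -16.0, 167.2]
ee_rot: [0.708, 0.023, -0.706, 0.022]
contact_force: [-0.4, -0.4, -0.9]
gripper_width: 64.0
```

```bash
python3 look.py w11
```

```text
10.8333 [632.3 -16.1 165.4] [ 0.23  0.45 -0.06 -0.   -1.06 -0.17] 64.0 [-0.7  0.4 -1. ]
[[-0.     0.064 -0.998]
 [ 0.    -0.998 -0.064]
 [-1.    -0.001  0.   ]]
```

View pics/w11.png

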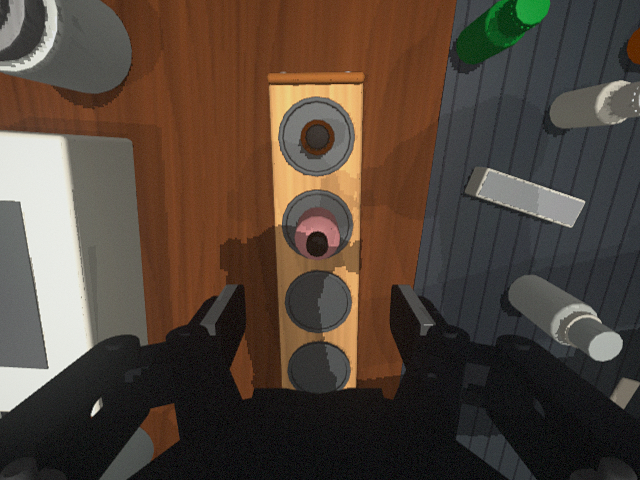

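Polish bottle is upright in cup 2, at (317,235). Next is the topcoat bottle.

apply_moves(targets="0 99 213 0 -0.5;0 99 213 0 -0.5;0 99 213 0 -0.5;0 99 213 0 -0.5;0 99 213 0 -0.5;0 99 213 0 -0.5;0 99 213 0 -0.5;0 99 213 0 -0.5;0 99 213 0 -0.5")

```text
clock: 11.58
position: [426.8, -128.5, 164.8]
ee_rot: [-0.706, -0.023, 0.707, -0.023]
contact_force: [-1.0, 0.3, 0.8]
gripper_width: 64.2
```

```bash
python3 look.py w12
```

```text
11.6333 [ 427.3 -128.3  164.8] [ 0.07  0.15 -0.51  0.   -0.92 -0.01] 64.1 [ 0.2 -0.2  0. ]
[[-0.001  0.064 -0.998]
 [-0.    -0.998 -0.064]
 [-1.     0.     0.001]]
```

View pics/w12.png

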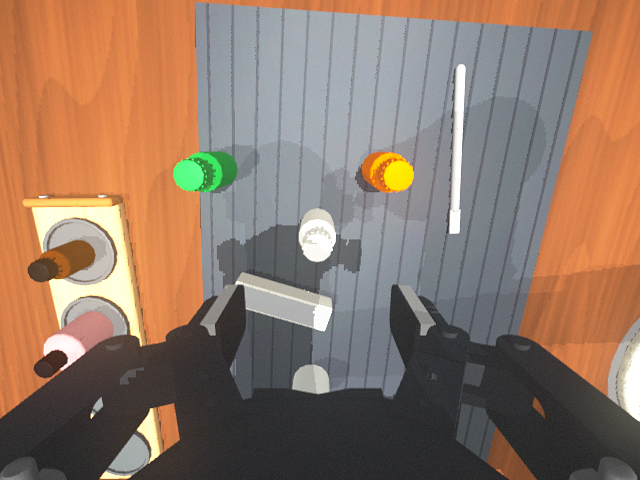

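```bash
python3 -c "
from h import *
d=dict(np.load('pics/w12.npz'));print(plane(d,318,245,81),[plane(d,u,v,26).round() for u,v in((240,275),(330,303),(318,329))], plane(d,387,172,81))"
```

```text
[ 425.88561004 -129.99272879   81.        ] [array([492., -82.,  26.]), array([410., -60.,  26.]), array([419., -33.,  26.])] [ 383.75110611 -182.98069217   81.        ]
```

apply_moves(targets="30 1 1 0 -0.5;70 1 1 0 -0.5;105 1 1 0 -0.5;128 1 1 0 -0.5;140 1 1 0 -0.5;143 1 1 0 -0.5;143 1 1 0 0.2;143 1 1 0 1;143 1 1 0 1;143 1 1 0 1")

```text
clock: 12.47
position: [426.9, -129.4, 23.4]
ee_rot: [0.708, 0.023, -0.706, 0.023]
contact_force: [0.2, 0.3, -0.0]
gripper_width: 28.3
```

apply_moves(targets="0 0 0 0 1;0 0 0 0 1")

```text
clock: 12.63
position: [426.8, -129.5, 23.3]
ee_rot: [0.708, 0.023, -0.706, 0.023]
contact_force: [0.5, 0.8, 3.9]
gripper_width: 28.5
```

```bash
python3 look.py w13
```

```text
12.6833 [ 426.7 -129.5   23.3] [ 0.07  0.37 -0.68  0.   -0.52 -0.01] 28.3 [0.2 1.1 5.5]
[[ 0.003  0.064 -0.998]
 [ 0.    -0.998 -0.064]
 [-1.     0.    -0.003]]
```

View pics/w13.png

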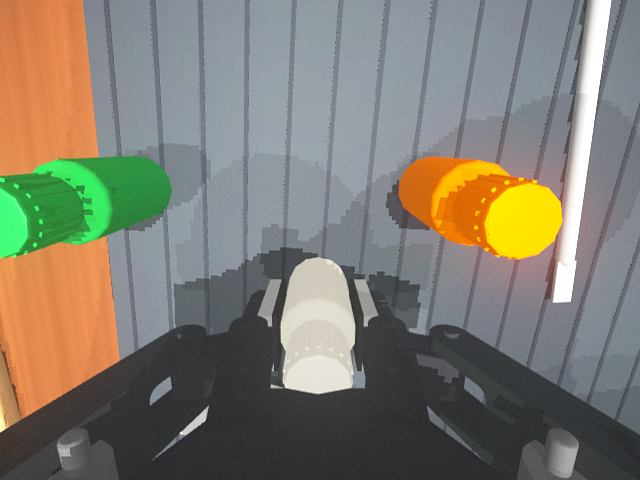

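apply_moves(targets="-20 0 0 0 1;-60 0 0 0 1;-100 0 0 0 1;-125 -8 -10 0 1;-130 -32 -39 0 1;-130 -57 -69 0 1;-130 -82 -99 0 1;-130 -107 -130 0 1;-130 -132 -160 0 1;-130 -155 -188 0 1")

```text
clock: 13.52
position: [604.3, 38.6, 152.1]
ee_rot: [-0.707, -0.023, 0.707, -0.023]
contact_force: [0.3, -0.4, -0.1]
gripper_width: 28.2
```

apply_moves(targets="0 -15 -18 0 1;0 -20 -26 0 1;0 -20 -26 0 1;0 -20 -26 0 1;0 -20 -26 0 1;0 -20 -26 0 1")

```text
clock: 14.02
position: [627.0, 57.6, 152.6]
ee_rot: [-0.707, -0.022, 0.707, -0.022]
contact_force: [0.4, 0.3, 0.6]
gripper_width: 28.4
```

```bash
python3 look.py w14
```

```text
14.0667 [627.2  57.7 152.7] [ 0.35  0.45 -0.09 -0.   -1.03 -0.29] 28.5 [-0.3  0.2 -1.5]
[[-0.     0.063 -0.998]
 [ 0.    -0.998 -0.063]
 [-1.    -0.     0.   ]]
```

View pics/w14.png

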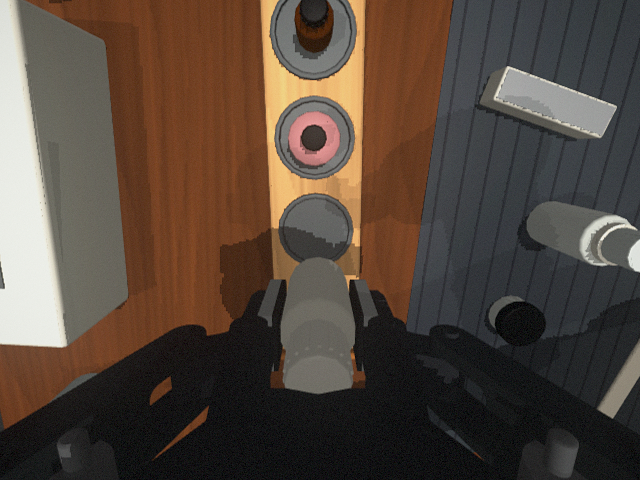

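```bash
python3 -c "
from h import *
d=dict(np.load('pics/w14.npz'));print(plane(d,316.5,230,18))"
```

```text
[627.20038367  57.67068904  18.        ]
```

apply_moves(targets="30 0 0 0 1;65 0 0 0 1;90 0 0 0 1;103 0 0 0 1;110 0 0 0 1;113 0 0 0 1;115 0 0 0 1;115 0 0 0 1;115 0 0 0 1")

```text
clock: 14.82
position: [629.1, 58.9, 38.8]
ee_rot: [0.708, 0.023, -0.706, 0.022]
contact_force: [-0.1, -0.1, -1.1]
gripper_width: 28.3
```

```bash
python3 look.py w15
```

```text
14.8667 [629.   59.   38.6] [ 0.35  0.58 -0.2   0.   -0.79 -0.29] 28.7 [ 0.6 -0.2 -0.7]
[[ 0.003  0.064 -0.998]
 [ 0.001 -0.998 -0.064]
 [-1.    -0.001 -0.003]]
```

View pics/w15.png

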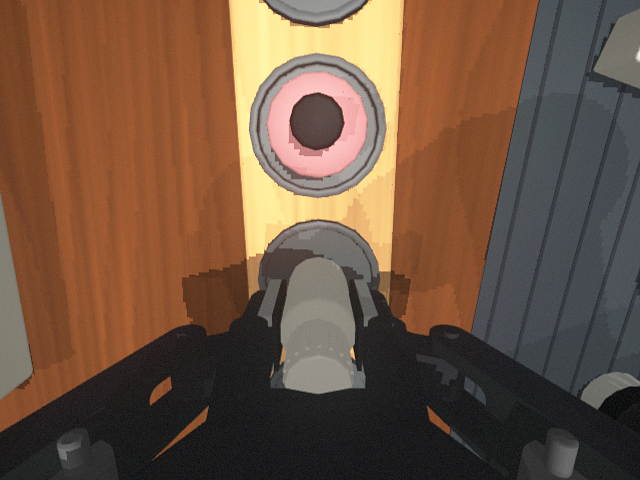

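apply_moves(targets="0 1 1 0 1;1 1 1 0 1;2 1 1 0 1;2 1 1 0 1;2 1 1 0 0.1;2 1 1 0 -0.3;2 1 1 0 -0.3;2 1 1 0 -0.3;-10 1 1 0 -0.3;-40 1 1 0 -0.3")

```text
clock: 15.7
position: [624.0, 56.8, 73.6]
ee_rot: [-0.703, -0.021, 0.71, -0.023]
contact_force: [-0.3, 0.4, -0.1]
gripper_width: 55.6
```

apply_moves(targets="-40 0 0 0 -0.5;-80 0 0 0 -0.5;-100 0 0 0 -0.5;-100 0 0 0 -0.6;-100 0 0 0 -0.6")

```text
clock: 16.12
position: [627.9, 57.9, 179.9]
ee_rot: [0.708, 0.023, -0.705, 0.022]
contact_force: [0.1, -0.0, -0.1]
gripper_width: 68.3
```

```bash
python3 look.py w16
```

```text
16.1667 [626.8  57.7 177.9] [ 0.35  0.43 -0.06 -0.   -1.08 -0.28] 67.9 [-0.7 -0.2 -0.7]
[[ 0.     0.063 -0.998]
 [ 0.001 -0.998 -0.063]
 [-1.    -0.001 -0.   ]]
```

View pics/w16.png

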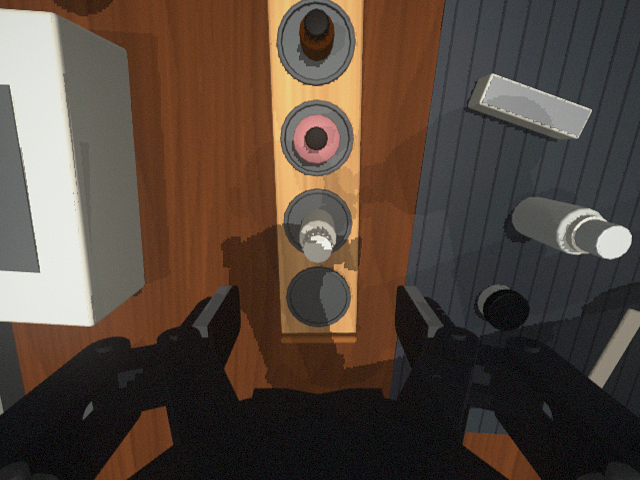

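Topcoat bottle is upright in cup 3, at (317,235). Last is the spray bottle.

apply_moves(targets="0 3 205 0 -0.7;0 3 205 0 -0.7;0 3 205 0 -0.7;0 3 205 0 -0.7;0 3 205 0 -0.7;0 3 205 0 -0.7;0 3 205 0 -0.7;0 3 205 0 -0.7")

```text
clock: 16.83
position: [422.9, 41.7, 177.1]
ee_rot: [-0.707, -0.023, 0.707, -0.023]
contact_force: [0.3, -0.4, -0.0]
gripper_width: 72.6
```

```bash
python3 look.py w17
```

```text
16.8833 [423.6  41.8 177.1] [ 0.48  0.09 -0.53  0.   -0.94 -0.42] 72.7 [ 1.  -0.2 -0.2]
[[-0.     0.064 -0.998]
 [-0.    -0.998 -0.064]
 [-1.     0.     0.   ]]
```

View pics/w17.png

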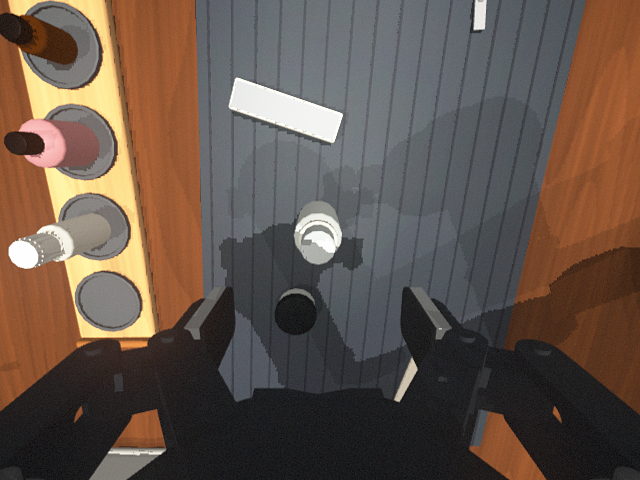

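```bash
python3 -c "
from h import *
d=dict(np.load('pics/w17.npz'));print(plane(d,319.5,246.5,97))"
```

```text
[421.10877571  40.13616308  97.        ]
```

apply_moves(targets="30 1 2 0 -0.7;70 1 2 0 -0.7;105 1 2 0 -0.7;130 1 2 0 -0.7;142 1 2 0 -0.7;146 1 2 0 -0.7;146 1 2 0 0;146 1 2 0 1;146 1 2 0 1;146 1 2 0 1")

```text
clock: 17.72
position: [421.9, 40.9, 32.3]
ee_rot: [0.708, 0.023, -0.706, 0.022]
contact_force: [0.6, -0.3, -0.9]
gripper_width: 36.8
```

apply_moves(targets="0 0 0 0 1;0 0 0 0 1")

```text
clock: 17.88
position: [421.9, 41.0, 32.3]
ee_rot: [0.708, 0.023, -0.706, 0.022]
contact_force: [1.7, 0.7, 3.6]
gripper_width: 36.7
```

```bash
python3 look.py w18
```

```text
17.9333 [421.9  40.9  32.3] [ 0.48  0.33 -0.72  0.   -0.52 -0.42] 36.8 [ 0.4 -0.1  4.6]
[[ 0.003  0.064 -0.998]
 [ 0.001 -0.998 -0.064]
 [-1.    -0.001 -0.003]]
```

View pics/w18.png

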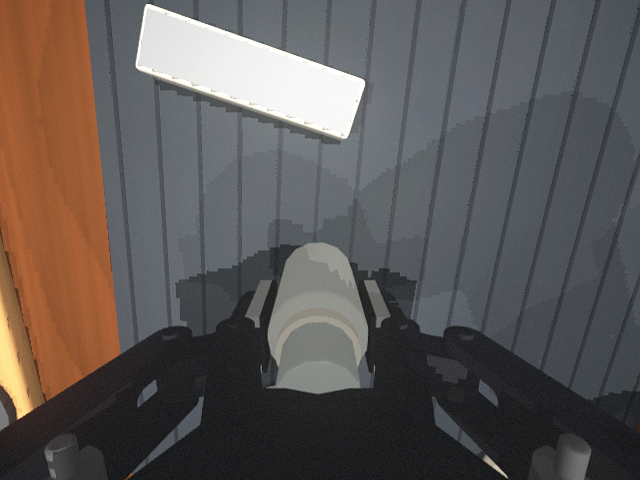

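apply_moves(targets="-20 0 0 0 1;-60 0 0 0 1;-100 0 0 0 1;-125 -8 -10 0 1;-130 -20 -45 0 1;-130 -33 -82 0 1;-130 -45 -118 0 1;-130 -60 -155 0 1;-130 -72 -188 0 1;-130 -79 -205 0 1")

```text
clock: 18.77
position: [623.0, 133.7, 160.1]
ee_rot: [0.707, 0.023, -0.707, 0.023]
contact_force: [-0.3, -0.2, -1.4]
gripper_width: 36.5
```

apply_moves(targets="0 0 0 0 1;0 0 0 0 1;0 0 0 0 1;0 0 0 0 1")

```text
clock: 19.1
position: [619.1, 131.9, 161.3]
ee_rot: [-0.706, -0.022, 0.707, -0.023]
contact_force: [0.1, -0.2, -1.1]
gripper_width: 36.3
```

```bash
python3 look.py w19
```

```text
19.15 [619.3 131.9 161.6] [ 0.46  0.45 -0.07 -0.   -1.05 -0.4 ] 36.5 [-0.3  0.  -0.6]
[[-0.001  0.064 -0.998]
 [-0.    -0.998 -0.064]
 [-1.    -0.     0.001]]
```

View pics/w19.png

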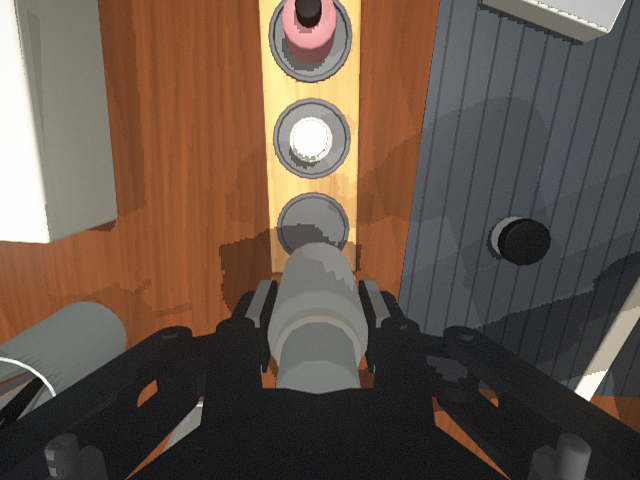

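```bash
python3 -c "
from h import *
d=dict(np.load('pics/w19.npz'));print(plane(d,313,231,18))
a=get_image('scene');b=get_image('side')
print(plane(a,257,388,0),plane(b,388,192,0))
print('rim',plane(d,55,395,100),plane(d,115,325,0),plane(d,115,325,50))
cv2.imwrite('pics/sc19.png',a['img'][:,:,::-1]);cv2.imwrite('pics/si19.png',b['img'][:,:,::-1])"
```

```text
[622.08137891 135.08966778  18.        ]
[845.32908119 270.77065473   0.        ] [839.517051   246.46245344   0.        ]
rim [799.1513479  247.58201997 100.        ] [813.97392466 249.08920632   0.        ] [782.59722013 218.8570915   50.        ]
```

View pics/sc19.png

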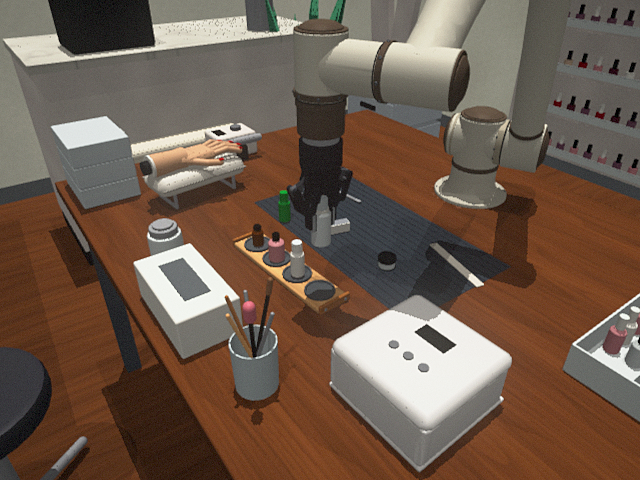

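View pics/si19.png

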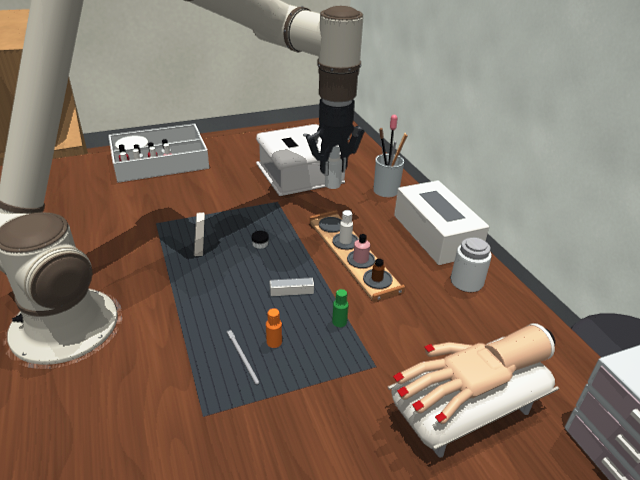

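apply_moves(targets="30 0 -1 0 1;65 0 -1 0 1;90 0 -1 0 1;103 0 -1 0 1;110 0 -1 0 1;113 0 -1 0 1;115 0 -1 0 1;115 0 -1 0 1;115 0 -1 0 1")

```text
clock: 20.0
position: [622.4, 132.9, 47.8]
ee_rot: [0.708, 0.023, -0.706, 0.022]
contact_force: [0.0, 0.0, -2.5]
gripper_width: 36.5
```

```bash
python3 look.py w20
```

```text
20.05 [622.3 132.9  47.6] [ 0.46  0.58 -0.18  0.   -0.81 -0.4 ] 36.9 [ 0.5  0.6 -2.2]
[[ 0.003  0.064 -0.998]
 [ 0.001 -0.998 -0.064]
 [-1.    -0.001 -0.003]]
```

View pics/w20.png

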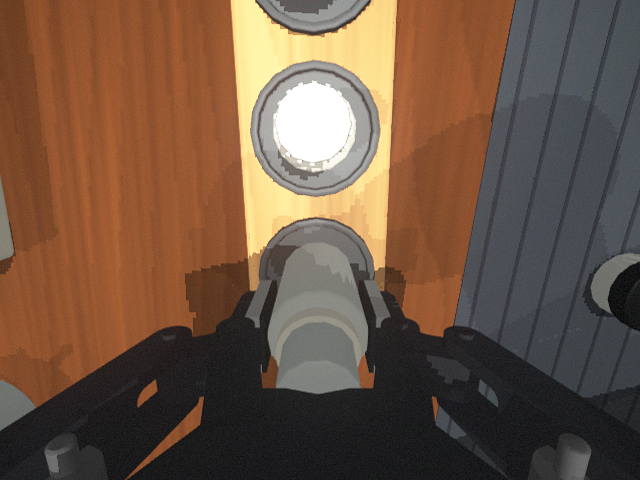

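apply_moves(targets="1 0 0 0 1;2 0 0 0 1;2 0 0 0 1;2 0 0 0 0;2 0 0 0 -0.3;2 0 0 0 -0.7;2 0 0 0 -0.7;2 0 0 0 -0.7;-3 0 0 0 -0.7;-15 0 0 0 -0.7")

```text
clock: 20.88
position: [620.2, 131.9, 60.0]
ee_rot: [-0.705, -0.022, 0.708, -0.023]
contact_force: [-0.2, -0.3, -0.2]
gripper_width: 72.8
```

apply_moves(targets="-20 0 0 0 -0.7;-50 0 0 0 -0.7;-90 0 0 0 -0.7;-130 0 0 0 -0.7;-160 0 0 0 -0.7;-160 0 0 0 -0.7;-160 0 0 0 -0.7")

```text
clock: 21.47
position: [622.4, 132.9, 225.4]
ee_rot: [0.709, 0.024, -0.704, 0.022]
contact_force: [-0.6, -0.4, -0.8]
gripper_width: 72.3
```

```bash
python3 look.py w21
```

```text
21.5167 [621.3 132.6 222.8] [ 0.46  0.41  0.02 -0.   -1.18 -0.4 ] 72.7 [-1.1  0.5 -0.2]
[[ 0.002  0.064 -0.998]
 [ 0.001 -0.998 -0.064]
 [-1.    -0.001 -0.002]]
```

View pics/w21.png

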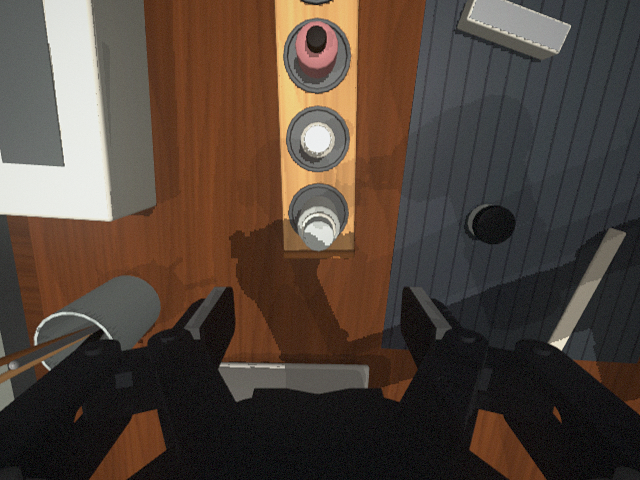

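All four look placed. I'll let the arm settle and check in both fixed views.

apply_moves(targets="0 0 0 0 -0.7;0 0 0 0 -0.7;0 0 0 0 -0.7;0 0 0 0 -0.7;0 0 0 0 -0.7")

```text
clock: 21.93
position: [621.2, 132.4, 220.5]
ee_rot: [-0.706, -0.022, 0.707, -0.023]
contact_force: [0.6, 0.2, -0.7]
gripper_width: 72.5
```

```bash
python3 - <<'E'
from h import *
a=get_image("scene")["img"][200:310,225:415,::-1];b=get_image("side")["img"][200:350,225:425,::-1]
cv2.imwrite("pics/f1.png",np.hstack([cv2.resize(a,(400,300)),cv2.resize(b,(400,300))]))
E
```

```text
(no output)
```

View pics/f1.png

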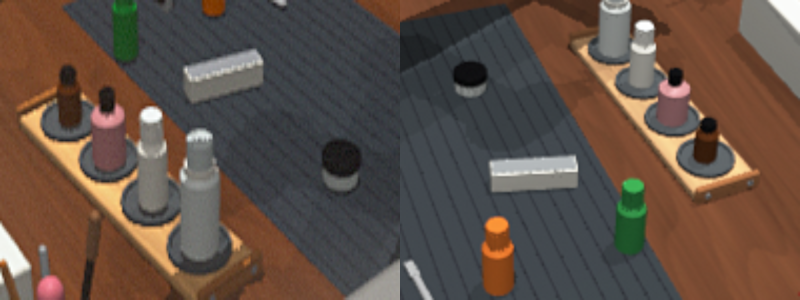

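Both views show four upright bottles, one to a cup, rising in height away from the hand. The gel pot, buffer and look-alikes are undisturbed.

```bash
python3 -c "
from bench import job
print(job.job_done())"
```

```text
the job is handed in; nothing more can be done
None
```

All four bottles now stand upright in the rack, shortest nearest the practice hand (the −y end): oil in cup 1, polish in cup 2, topcoat in cup 3 and spray in cup 4. I handed the job in at about 22 s of the 106 s allowed.

- **Final checks:** The scene and side views both showed each bottle upright inside its own cup. The gripper was open and clear above the rack. The gel pot, buffer block and green and orange look-alikes looked undisturbed in those views. I did not measure their positions again.
- **Forces:** The highest contact force I read was about 11 N, when the oil bottle touched its cup floor. I read forces only at the end of each move and at each look, not continuously.
- **Disagreements:** Heights triangulated from the two fixed cameras came out 3–4 mm low, so I used the given heights. The two-view and wrist-camera positions agreed to within about 4 mm, well inside the 9 mm or more of play each bottle had in its cup.

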